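# Hasp the tool chest and pin it

## Robot

A 6-joint arm with a two-finger parallel gripper is mounted at the origin on a cart in front of the work surface, level with it; the furniture and walls round the work are solid. World frame = base frame: x ahead of the robot, y to its left, z up, the work surface at z = 0. Lengths are in m, angles in rad, forces in N, time in s.
With the tool pointing down it reaches from about 0.4 to 0.925 m from the base axis. Payload 12.5 kg.
Tool frame: the origin (TCP) lies on the centre line of the jaws, within the pads' length; the fingertips stand 8 mm ahead of it and the grasp point (between the pads) lies 11 mm behind it; x points along the fingers, y is the direction in which the jaws open and shut, and the axes are right-handed (so a half turn about x gives the same grasp; the last joint's range is limited). The gripper opens to 95 mm and grips with 3 to 60 N. Pads are 20 mm wide; open, the fingers measure 119 mm over their backs; the gripper's body (75 mm by 180 mm) begins 59 mm behind the grasp point.
Start: joints at [1.241, 0.491, 1.559, -0, 1.092, -0.106], TCP at [0.139, 0.609, 0.197] pointing down, gripper open.
Joint ranges: [-3.1, 3.1], [-0.84, 2.19], [0.05, 2.79], [-1.13, 4.28], [0.06, 2.93], [-2.69, 2.69]. Speed limits (rad/s): [2.22, 2.22, 2.79, 3.14, 3.14, 3.14].

## Interface

Orientations are given as a rotation vector (axis times angle).
In Python, from cell import robot, vision gives the robot as it stands. The module is installed in compiled form; this text tells all that it offers.
- The arm moves only by the tool move_arm, never from a script. Its argument "steps" is a list of rows, each a list of 3 entries, a list of its own where there are three numbers: the closure, from -1 (fully open) to 1 (shut), so that 0 is half open, then the shift along the world's x, y, z in m, then the turn about the world's z in rad. A call has exactly 5 rows; each row is the pose to reach, as a shift and turn from the pose commanded when the call began; what a row does not reach only later rows make up. A row lasts 1/12 s, in which the tool goes at most 41.7 mm and 7.16 degrees, less where a joint would pass 70% of its speed; a pose out of reach is approached as far as the arm can. A call with a gripper value outside its range is refused whole. The fingers move at their own pace and stop on an object; the grip force is fixed at half the most. Time passes only in rows, so rows that repeat a pose let the fingers close, or fill a call up. It gives the time, the measured TCP pose, the force and the opening at its end, in the units of the state.
- robot.get_obs(): the state, without advancing time (a new reading comes with each control period).
- vision.grab_frame(name): name is "scene" or "top"; returns a dict with "frame" (400x640x3 uint8, blue, green, red), "fovy" (degrees; the focal length in pixels is half the picture's height over the tangent of half this angle, whatever the lens; pixels are square), "cx", "cy" (the principal point, pixels), "dist" ([k1, k2, p1, p2, k3] as OpenCV has them; the pictures are not rectified), "eye" and "orientation" of the camera in the world. Camera axes: x right, y down, z forward; pixel columns grow to the right and rows downward; lengths in m; the calibration is good to about 2 mm. A picture is of the moment at which its call begins. There is no depth.
- robot.finish_job(): hands the job in, once; it reports no verdict.
The state is a dict: "time_s": time; "joints": joint angles; "qvel": joint speeds; "tau": joint torques, N m; "eef_pos": TCP position; "ee_rot": TCP orientation; "ft_force": force on the tool from outside, world axes, zero at the start; "wrist_torque": the same for the moment, N m; "gripper_width": finger opening in m.
Only numpy, scipy, OpenCV 4.12 (cv2) and the standard library are available. Lean on these libraries where they do the work, as an engineer would, in place of code of your own. Each camera call takes 0.05 s, during which the arm holds its last target. There are 200 camera calls.

## Task

Secure the small grey tool chest: swing its thrown-back hasp forward so that it drops over the staple and hangs against the front of the chest. Then take the tall pin with the round black knob from the wooden stand and drop it, shank down, through the staple's loop in front of the hasp, so that its collar rests on the loop, and let go.

Things in the scene. Friction and masses are not known exactly. Their poses are not given: they have to be found in the camera images.
- chest: Low grey closed tool chest, fixed, 110 mm deep (x), 170 wide (y), 80 high; its front looks to its own -x. Origin: centre of its underside. On the front edge of the lid a hasp swings about a line along the chest's y at x -57, z +84 mm; below it a flat dark steel staple loop stands out level from the front face.
- hasp (a joint): Angle (rad) of the hasp, a loose dark steel leaf 56 mm wide, 69 long, 3 thick, with a window that passes over the staple. 0: shut, hanging, its front face 64.5 mm ahead of the chest's origin. 3.14: straight up. 3.55: thrown back, leaning 23 deg over the lid on its stop (the start). Pushed to the chest's -x until 20 deg past upright, it falls shut by its own weight within 2 s.
- loop (a point): Best place of the pin's axis in the staple's loop, at the loop's top face: 58 mm above the table, 88.5 mm ahead (-x) of the chest's origin; axes as the chest's. The opening is 22 mm wide (y) and, hasp shut, runs from 24 mm behind this point to 11.5 mm ahead of it. The bars are 5 mm wide, 6 deep. The pin fits if its axis is within 7 mm (x) and 6 mm (y).
- retaining_pin: Steel pin, 70 g, upright in one of 3 holes 45 mm apart in a fixed wood block 45 mm high; lower things (up to 25 mm) stand in the others. z is up. Origin: on its axis, underside of its collar (34 mm across, 4 thick), which rests on the block. Shank below: 9 mm across, 40 long. Above: slim neck, then black knob 26 mm across, from 39 to 65 mm above the origin.
There are look-alikes about, which are no part of the job. What is shaped like the retaining_pin but turquoise is not meant.

How it is judged:
By the outcome, as a careful person would: the job done as asked, in the order asked, and still so for the second after the job is handed in, with the robot touching nothing.
It also fails if it takes over 51 s, if anything falls off the work surface, if the arm or the gripper's body presses on something with over 40 N, if the wrist force passes 120 N, or if a joint passes its speed limit or range.

## Working session

There is one attempt and no reset: what is moved stays moved. The work goes in short steps, Python scripts to look and compute and a tool call to move; the robot and the scene stay as the last step left them, time stands still between calls to the robot, and variables do not carry over. Pictures are saved under pics/ and viewed, about 8 in all and at most 12, crops included, and the job is handed in when it is done.

Besides the shell and the picture viewer there is one more tool, called after ">>>" as a command line: name --argument value ..., lists and objects as JSON in quotes. move_arm: Moves the arm, as the interface text tells. Its arguments: {"type":"object","properties":{"steps":{"type":"array"}},"required":["steps"]}

```bash
mkdir -p pics
cat > h.py <<'E'
import numpy as np, cv2
from cell import robot, vision
def grab(n,p=None):
    d=vision.grab_frame(n)
    if p: cv2.imwrite('pics/'+p,d['frame'])
    return d
def K(d):
    f=200/np.tan(np.radians(d['fovy'])/2); return np.array([[f,0,d['cx']],[0,f,d['cy']],[0,0,1.]])
def R(d):
    o=np.array(d['orientation'],float)
    return o if o.shape==(3,3) else cv2.Rodrigues(o)[0]
def ray(d,uv):
    p=cv2.undistortPoints(np.array([[uv]],float),K(d),np.array(d['dist'],float))[0,0]
    v=R(d)@np.array([p[0],p[1],1]); return np.array(d['eye'],float),v/np.linalg.norm(v)
def onz(d,uv,z):
    e,v=ray(d,uv); return e+v*(z-e[2])/v[2]
def tri(d1,a,d2,b):
    e1,v1=ray(d1,a);e2,v2=ray(d2,b)
    s=np.linalg.lstsq(np.c_[v1,-v2],e2-e1,rcond=None)[0]
    p,q=e1+s[0]*v1,e2+s[1]*v2; return (p+q)/2,np.linalg.norm(p-q)
def proj(d,P):
    r=R(d).T; return cv2.projectPoints(np.array(P,float).reshape(-1,3),cv2.Rodrigues(r)[0],-r@np.array(d['eye'],float),K(d),np.array(d['dist'],float))[0][:,0]
E
python3 - <<'E'
from h import *
for n in('scene','top'):
    d=grab(n,n+'0.png'); print(n,d['fovy'],d['cx'],d['cy'],d['dist'],d['eye'],d['orientation'])
print(robot.get_obs())
E
```

```text
scene 43.37277476115135 323.6086810721803 192.98299749056764 [-0.0833132  0.         0.         0.         0.       ] [ 0.07900649 -0.41090283  0.56251716] [-2.10731061  0.68172595 -0.37166358]
top 50.766493385862745 318.9557824777216 202.5256838461602 [-0.06844259  0.          0.          0.          0.        ] [0.35308709 0.13572206 0.93158609] [-2.15205547  2.12982928 -0.1541453 ]
{'time_s': 0.1, 'joints': array([ 1.24139878e+00,  4.91501863e-01,  1.55938583e+00, -3.98184489e-05,
        1.09166125e+00, -1.05609056e-01]), 'qvel': array([-0.0002781 , -0.00311017, -0.00035795,  0.00071198, -0.00134489,
       -0.00057374]), 'tau': array([ 1.93095409e-03, -6.13619828e+01, -2.58604485e+01,  6.93818950e-02,
        4.70787473e-02, -6.28185035e-05]), 'eef_pos': array([0.13862474, 0.60920589, 0.1961195 ]), 'ee_rot': array([ 0.17494593,  1.56381902, -0.1764272 ]), 'ft_force': array([ 0.69194964,  0.93302119, -0.37149605]), 'wrist_torque': array([-0.01204508,  0.00261076,  0.01095882]), 'gripper_width': 0.09465316544293105}
```

View pics/scene0.png

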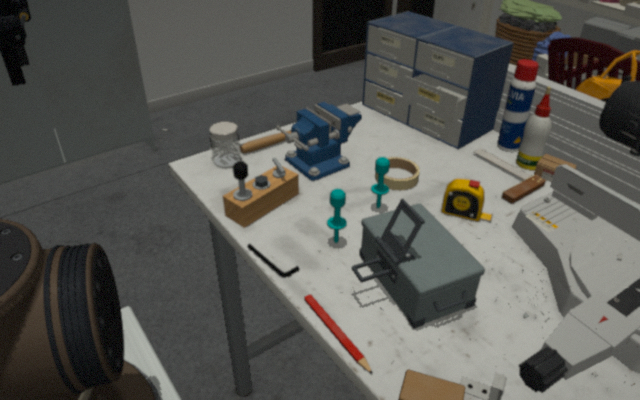

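View pics/top0.png

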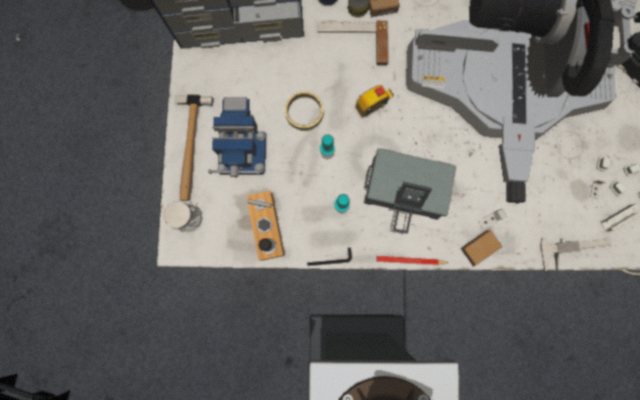

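The scene picture shows the pin's black knob at (241,170) in the end hole of the stand, the chest at about (420,260), and the staple at (375,268). In the top picture the knob is at (265,244), the chest at (410,185) and the staple at (402,220). I'll zoom in on both.

Run:
```python
import cv2,numpy as np
s=cv2.imread('pics/scene0.png');t=cv2.imread('pics/top0.png')
c=lambda im,x,y,w,h,k:cv2.resize(im[y:y+h,x:x+w],None,fx=k,fy=k,interpolation=cv2.INTER_CUBIC)
a=np.hstack([c(s,345,190,150,140,3)[:,:], c(t,355,140,110,140,3)])
b=np.hstack([c(s,215,150,100,60,3),c(t,240,185,60,60,3)])
cv2.imwrite('pics/c1.png',a)
d=np.hstack([c(s,215,150,90,80,4),c(t,240,185,60,80,4)]);cv2.imwrite('pics/c2.png',d)
```

```text
(no output)
```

View pics/c1.png

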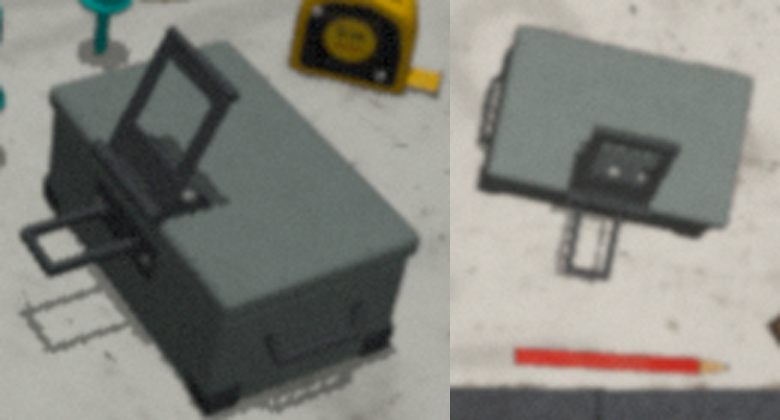

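View pics/c2.png

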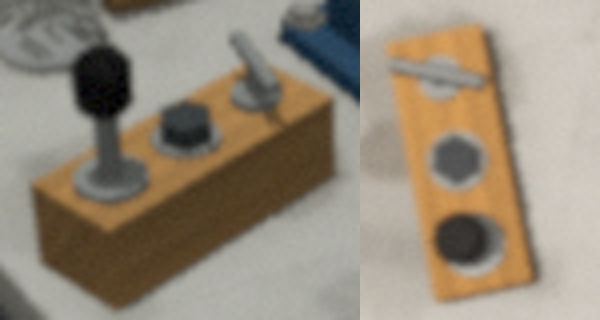

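Zooms: in the top view the staple's tip corners are at about (393,232) and (407,233), and the lid corners at (378,149), (456,165), (447,215) and (368,199). The pin's knob stands in the end hole at scene (241,170) and top (257..265,245). Next I triangulate.

Run:
```python
from h import *
s=grab('scene');t=grab('top')
np.set_printoptions(precision=4,suppress=True)
T=[(377.7,149),(455.7,165),(447.3,215),(367.7,199.3)]
S=[(419,204),(484.3,270),(421.7,292.7),(362.3,221.7)]
for a,b in zip(T,S): print('lid',onz(t,a,.08),onz(s,b,.08),tri(t,a,s,b))
for a,b in zip([(393.3,231.7),(406.7,232.7)],[(352.3,268.3),(361,280.7)]): print('tip',onz(t,a,.058),onz(s,b,.058),tri(t,a,s,b))
# lid mask in top
hsv=cv2.cvtColor(t['frame'],cv2.COLOR_BGR2HSV); print('lidcol',hsv[175,395],t['frame'][175,395],t['frame'][225,402],t['frame'][225,416])
m=(np.abs(t['frame'].astype(int)-t['frame'][170:180,385:395].mean((0,1))).max(2)<22).astype(np.uint8)
m[:, :350]=0;m[:,470:]=0;m[:135]=0;m[230:]=0
m=cv2.morphologyEx(m,cv2.MORPH_OPEN,np.ones((3,3)))
c=max(cv2.findContours(m,0,2)[0],key=cv2.contourArea)
P=np.array([onz(t,p[0],.08)[:2] for p in c]); r=cv2.minAreaRect((P*1000).astype(np.float32)); print('lidrect',r)
# knob
g=t['frame'].max(2)
def blob(d,box,th):
    x0,y0,x1,y1=box; m=(d['frame'][y0:y1,x0:x1].max(2)<th).astype(np.uint8)
    n,l,st,ce=cv2.connectedComponentsWithStats(m); i=1+st[1:,4].argmax(); return ce[i]+[x0,y0],st[i]
for th in(50,65):
  a,sa=blob(t,(252,236,278,256),th); b,sb=blob(s,(230,158,252,182),th); print('knob',a,sa,b,sb,tri(t,a,s,b),onz(t,a,.097),onz(s,b,.097))
# staple mask
for th in (70,90,110):
  m=(t['frame'][208:240,385:415].max(2)<th).astype(np.uint8)
  print('\n'.join(''.join('#' if v else '.' for v in r) for r in m)) if th==90 else 0
# wood block
hs=hsv; m=((hs[...,0]>8)&(hs[...,0]<25)&(hs[...,1]>110)).astype(np.uint8); m[:,:240]=0;m[:,290:]=0;m[:185]=0;m[265:]=0
m=cv2.morphologyEx(m,cv2.MORPH_CLOSE,np.ones((15,15)))
c=max(cv2.findContours(m,0,2)[0],key=cv2.contourArea)
P=np.array([onz(t,p[0],.045)[:2] for p in c]); print('block',cv2.minAreaRect((P*1000).astype(np.float32)))
print('collar',onz(t,(240+(472-360)/4,185+246/4),.049),onz(s,(215+111/4,150+181/4),.049))
print('h2',onz(t,(240+(457-360)/4,185+160/4),.049))
```

```text
lid [0.5956 0.0201 0.08  ] [0.5939 0.0169 0.08  ] (array([0.5966, 0.0195, 0.0771]), np.float64(0.0005376335954630358))
lid [ 0.5633 -0.1427  0.08  ] [ 0.5591 -0.1453  0.08  ] (array([ 0.5637, -0.1434,  0.0761]), np.float64(0.00147211252196355))
lid [ 0.4582 -0.1212  0.08  ] [ 0.4579 -0.124   0.08  ] (array([ 0.4591, -0.1223,  0.0776]), np.float64(0.0013251133298583535))
lid [0.4891 0.0418 0.08  ] [0.4895 0.0349 0.08  ] (array([0.4915, 0.0401, 0.0752]), np.float64(0.004018008336446195))
tip [ 0.425  -0.0135  0.058 ] [ 0.4279 -0.0185  0.058 ] (array([ 0.4274, -0.0154,  0.0554]), np.float64(0.005105704657153471))
tip [ 0.4231 -0.0415  0.058 ] [ 0.4223 -0.0448  0.058 ] (array([ 0.4238, -0.0424,  0.0549]), np.float64(0.0010925783665512653))
lidcol [ 77  14 130] [127 130 123] [177 187 190] [183 194 200]
lidrect ((527.9066772460938, -50.172325134277344), (168.40985107421875, 109.25752258300781), 77.49542236328125)
knob [268.7273 246.2727] [15  8  4  6 11] [240.0309 170.2113] [  3   4  14  18 194] (array([0.3905, 0.2388, 0.1026]), np.float64(0.0007169193714553)) [0.3904 0.2396 0.097 ] [0.394
[... 698 characters left out ...]
...............
..............................
..............................
..............................
..............................
..............................
..........#...................
..............................
................###...........
..............................
..............................
..............................
..............................
..............................
..............................
..............................
..............................
block ((437.80499267578125, 256.2900695800781), (139.14024353027344, 52.895973205566406), 12.888955116271973)
collar [0.3921 0.2471 0.049 ] [0.3924 0.2406 0.049 ]
h2 [0.4371 0.2563 0.049 ]
```

Run:
```python
from h import *
o=robot.get_obs(); r=cv2.Rodrigues(o['ee_rot'])[0]; print(r.round(3)); print(np.degrees(np.arctan2(r[1,1],r[0,1])))
```

```text
[[-0.     0.222  0.975]
 [-0.001  0.975 -0.222]
 [-1.    -0.001 -0.   ]]
77.17887401903056
```

>>> move_arm --steps '[[1, [0.02, -0.034, 0.01], 0], [1, [0.04, -0.068, 0.02], 0], [1, [0.06, -0.102, 0.03], 0], [1, [0.08, -0.136, 0.04], 0], [1, [0.1, -0.17, 0.05], 0]]'

```text
time_s: 0.62
eef_pos: [0.2391, 0.4377, 0.2469]
ee_rot: [0.175, 1.564, -0.175]
ft_force: [0.4, 0.3, 0.7]
gripper_width: 0.0671
```

>>> move_arm --steps '[[1, [0.02, -0.034, 0], 0], [1, [0.04, -0.068, 0], 0], [1, [0.06, -0.102, 0], 0], [1, [0.08, -0.136, 0], 0], [1, [0.1, -0.17, 0], 0]]'

```text
time_s: 1.03
eef_pos: [0.3391, 0.2677, 0.2468]
ee_rot: [0.176, 1.563, -0.175]
ft_force: [0.6, 0.4, 0.1]
gripper_width: 0.0337
```

>>> move_arm --steps '[[1, [0.02, -0.034, 0], 0], [1, [0.04, -0.068, 0], 0], [1, [0.06, -0.102, 0], 0], [1, [0.08, -0.136, 0], 0], [1, [0.1, -0.17, 0], 0]]'

```text
time_s: 1.45
eef_pos: [0.4392, 0.0975, 0.2468]
ee_rot: [0.176, 1.563, -0.176]
ft_force: [0.9, 1.0, -0.3]
gripper_width: 0.0022
```

>>> move_arm --steps '[[1, [0.02, -0.034, 0], 0], [1, [0.04, -0.068, 0], 0], [1, [0.06, -0.102, 0], 0], [1, [0.08, -0.136, 0], 0], [1, [0.088, -0.147, 0], 0]]'

```text
time_s: 1.87
eef_pos: [0.5285, -0.0515, 0.2463]
ee_rot: [0.177, 1.563, -0.178]
ft_force: [0.4, -0.2, -0.7]
gripper_width: 0.0006
```

>>> move_arm --steps '[[1, [0, 0, -0.03], 0], [1, [0, 0, -0.06], 0], [1, [0, 0, -0.09], 0], [1, [0, 0, -0.111], 0], [1, [0, 0, -0.111], 0]]'

```text
time_s: 2.28
eef_pos: [0.5246, -0.0468, 0.1321]
ee_rot: [0.177, 1.57, -0.175]
ft_force: [-0.4, -0.8, 0.1]
gripper_width: 0.0006
```

>>> move_arm --steps '[[1, [-0.008, 0.0016, 0], 0], [1, [-0.016, 0.0032, 0], 0], [1, [-0.024, 0.0048, 0], 0], [1, [-0.032, 0.0064, 0], 0], [1, [-0.04, 0.008, 0], 0]]'

```text
time_s: 2.7
eef_pos: [0.486, -0.0393, 0.1367]
ee_rot: [0.176, 1.562, -0.176]
ft_force: [-0.3, -0.4, 0.5]
gripper_width: 0.0007
```

>>> move_arm --steps '[[1, [-0.008, 0.0016, 0], 0], [1, [-0.016, 0.0032, 0], 0], [1, [-0.024, 0.0048, 0], 0], [1, [-0.032, 0.0064, 0], 0], [1, [-0.04, 0.008, 0], 0]]'

```text
time_s: 3.12
eef_pos: [0.4459, -0.0314, 0.1357]
ee_rot: [0.176, 1.564, -0.176]
ft_force: [0.5, -0.4, -0.3]
gripper_width: 0.0002
```

>>> move_arm --steps '[[1, [0, 0, 0], 0], [1, [0, 0, 0.03], 0], [1, [0, 0, 0.06], 0], [1, [0, 0, 0.09], 0], [1, [0, 0, 0.11], 0]]'

```text
time_s: 3.53
eef_pos: [0.4472, -0.0317, 0.2482]
ee_rot: [0.175, 1.561, -0.176]
ft_force: [-0.3, -0.3, 1.1]
gripper_width: 0.0001
```

>>> move_arm --steps '[[-1, [-0.007, 0.038, 0], 0], [-1, [-0.014, 0.076, 0], 0], [-1, [-0.021, 0.114, 0], 0], [-1, [-0.028, 0.152, 0], 0], [-1, [-0.035, 0.19, 0], 0]]'

```text
time_s: 3.95
eef_pos: [0.4112, 0.1601, 0.2459]
ee_rot: [0.176, 1.563, -0.176]
ft_force: [1.0, -0.6, -0.2]
gripper_width: 0.0283
```

>>> move_arm --steps '[[-1, [-0.007, 0.035, 0], 0], [-1, [-0.012, 0.07, 0], 0], [-1, [-0.018, 0.088, 0], 0], [-1, [-0.018, 0.088, 0], 0], [-1, [-0.018, 0.088, 0], 0]]'

```text
time_s: 4.37
eef_pos: [0.3934, 0.2471, 0.2455]
ee_rot: [0.174, 1.564, -0.174]
ft_force: [-0.1, -0.7, -0.0]
gripper_width: 0.0614
```

Run:
```python
from h import *
s=grab('scene');t=grab('top')
c=lambda im,x,y,w,h,k:cv2.resize(im[y:y+h,x:x+w],None,fx=k,fy=k,interpolation=cv2.INTER_CUBIC)
s,t=s['frame'],t['frame']
a=np.hstack([c(s,345,190,120,110,4),c(t,370,165,70,110,4)]);cv2.imwrite('pics/c3.png',a);cv2.imwrite('pics/s3.png',s)
print(robot.get_obs()['eef_pos'],robot.get_obs()['gripper_width'])
```

```text
[0.39386748 0.24595855 0.24560944] 0.06966984465620583
```

View pics/c3.png

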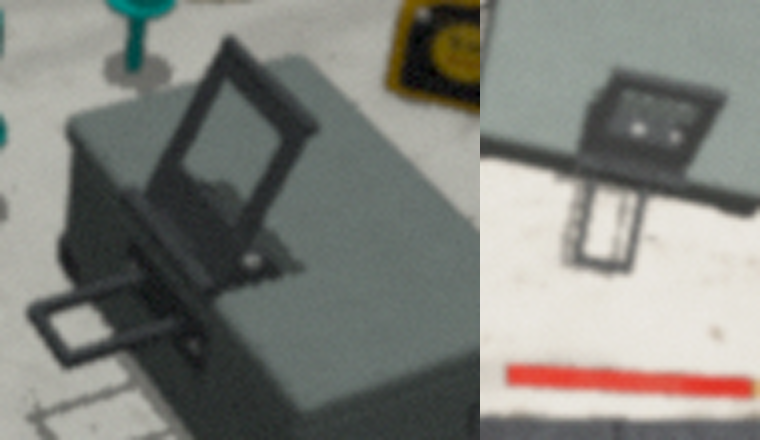

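The hasp is still thrown back. Its top corners are at scene (402,200) and (424,222), and top (403,182) and (431,189). I'll measure where the leaf really is.

Run:
```python
from h import *
np.set_printoptions(precision=4,suppress=True)
s=grab('scene');t=grab('top')
for n,a,b in [('tipL',(370+(615-480)/4,165+68/4),(345+229/4,190+37/4)),('tipR',(370+(727-480)/4,165+92/4),(345+318/4,190+127/4)),('stapL',(370+(565-480)/4,165+266/4),(345+30/4,190+310/4)),('stapR',(370+(632-480)/4,165+271/4),(345+70/4,190+364/4)),('base L',(370+(582-480)/4,165+160/4),(345+130/4,190+190/4))]: print(n,a,b,tri(t,a,s,b),onz(s,b,.1475))
c,sn=np.cos(np.radians(-11.5)),np.sin(np.radians(-11.5))
w=lambda x,y,z:np.array([.527+c*x-sn*y,-.0505+sn*x+c*y,z])
for p in [(-.03,.028,.1475),(-.03,-.028,.1475),(-.057,.028,.084),(-.057,-.028,.084)]: print(w(*p),proj(s,w(*p)),proj(t,w(*p)))
```

```text
tipL (403.75, 182.0) (402.25, 199.25) (array([ 0.5124, -0.0198,  0.1459]), np.float64(0.0004933661356719582)) [ 0.5104 -0.0212  0.1475]
tipR (431.75, 188.0) (424.5, 221.75) (array([ 0.5018, -0.0735,  0.1452]), np.float64(0.00024536835118553734)) [ 0.4996 -0.0754  0.1475]
stapL (391.25, 231.5) (352.5, 267.5) (array([ 0.4289, -0.0122,  0.0533]), np.float64(0.007541879058206012)) [ 0.3671 -0.0872  0.1475]
stapR (408.0, 232.75) (362.5, 281.0) (array([ 0.4239, -0.045 ,  0.0564]), np.float64(0.001705421485408056)) [ 0.3625 -0.1111  0.1475]
base L (395.5, 205.0) (377.5, 237.5) (array([ 0.4767, -0.0137,  0.0884]), np.float64(0.0002617645369905715)) [ 0.4273 -0.0633  0.1475]
[ 0.5032 -0.0171  0.1475] [[396.4577 199.5703]] [[402.5221 186.6849]]
[ 0.492  -0.072   0.1475] [[418.6072 222.4795]] [[431.4528 192.792 ]]
[ 0.4767 -0.0117  0.084 ] [[376.2676 239.0783]] [[394.1905 205.2542]]
[ 0.4656 -0.0666  0.084 ] [[396.3462 263.3539]] [[421.1552 210.9518]]
```

The leaf is where I expected, with its tip centre at (0.507,-0.047,0.146). It probably hadn't fallen clear yet when I raised the fingers, and they carried it back up. I'll repeat with a longer push and wait before lifting.

>>> move_arm --steps '[[1, [0.016, -0.034, 0], 0], [1, [0.032, -0.068, 0], 0], [1, [0.048, -0.102, 0], 0], [1, [0.064, -0.136, 0], 0], [1, [0.08, -0.17, 0], 0]]'

```text
time_s: 4.98
eef_pos: [0.4742, 0.0738, 0.2459]
ee_rot: [0.177, 1.563, -0.177]
ft_force: [1.2, 0.4, -0.5]
gripper_width: 0.0552
```

>>> move_arm --steps '[[1, [0.016, -0.034, 0], 0], [1, [0.032, -0.068, 0], 0], [1, [0.048, -0.1, 0], 0], [1, [0.064, -0.128, 0], 0], [1, [0.064, -0.128, 0], 0]]'

```text
time_s: 5.4
eef_pos: [0.5396, -0.057, 0.2453]
ee_rot: [0.179, 1.562, -0.18]
ft_force: [-1.6, 0.9, -1.0]
gripper_width: 0.0219
```

>>> move_arm --steps '[[1, [0, 0, -0.03], 0], [1, [0, 0, -0.06], 0], [1, [0, 0, -0.09], 0], [1, [0, 0, -0.112], 0], [1, [0, 0, -0.112], 0]]'

```text
time_s: 5.82
eef_pos: [0.5355, -0.0518, 0.1301]
ee_rot: [0.178, 1.57, -0.176]
ft_force: [-0.6, -0.1, -0.2]
gripper_width: 0.0005
```

>>> move_arm --steps '[[1, [-0.01, 0.002, 0], 0], [1, [-0.02, 0.004, 0], 0], [1, [-0.03, 0.006, 0], 0], [1, [-0.04, 0.008, 0], 0], [1, [-0.05, 0.01, 0], 0]]'

```text
time_s: 6.23
eef_pos: [0.4867, -0.0413, 0.1347]
ee_rot: [0.175, 1.562, -0.176]
ft_force: [-0.2, -0.2, -0.5]
gripper_width: 0.0004
```

Run:
```python
from h import *
s=grab('scene')['frame'];t=grab('top')['frame']
c=lambda im,x,y,w,h,k:cv2.resize(im[y:y+h,x:x+w],None,fx=k,fy=k,interpolation=cv2.INTER_CUBIC)
a=np.hstack([c(s,320,160,140,150,3),c(t,350,140,100,150,3)]);cv2.imwrite('pics/c4.png',a)
o=robot.get_obs();print(o['time_s'],o['eef_pos'],o['ft_force'])
```

```text
6.3333 [ 0.48620182 -0.04116102  0.13446168] [ 0.15523731 -0.2697859  -0.39733712]
```

View pics/c4.png

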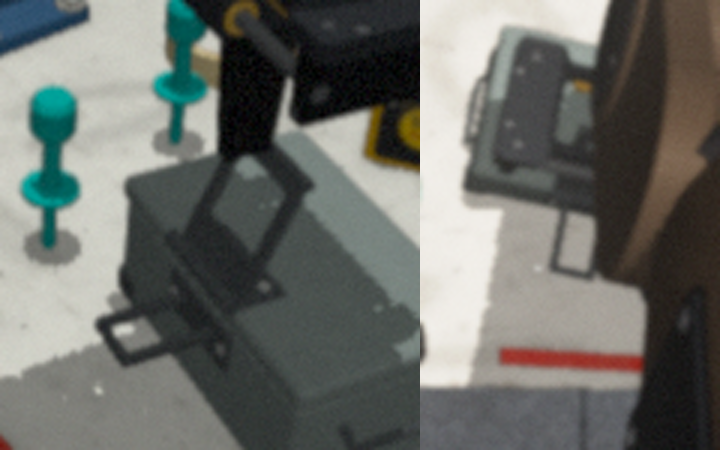

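Run:
```python
from h import *
s=grab('scene')
for p in [(.486,-.041,.127),(.486,-.041,.145),(.507,-.0465,.1455),(.5124,-.0198,.1459),(.5018,-.0735,.1452)]: print(p,proj(s,p))
o=robot.get_obs(); print(cv2.Rodrigues(o['ee_rot'])[0].round(3), o['joints'])
f=s['frame'];
cv2.imwrite('pics/c5.png',cv2.resize(f[130:290,330:470],None,fx=4,fy=3.7,interpolation=cv2.INTER_CUBIC))
```

```text
(0.486, -0.041, 0.127) [[397.70029289 224.16277627]]
(0.486, -0.041, 0.145) [[399.04636249 213.86242935]]
(0.507, -0.0465, 0.1455) [[412.99156041 210.1576565 ]]
(0.5124, -0.0198, 0.1459) [[402.44213997 199.19421544]]
(0.5018, -0.0735, 0.1452) [[424.40909549 221.75075324]]
[[ 0.001  0.222  0.975]
 [-0.     0.975 -0.222]
 [-1.     0.     0.001]] [-2.20072608e-01  3.82379526e-01  1.95764081e+00  1.40473844e-04
  8.00492185e-01 -1.56723218e+00]
```

View pics/c5.png

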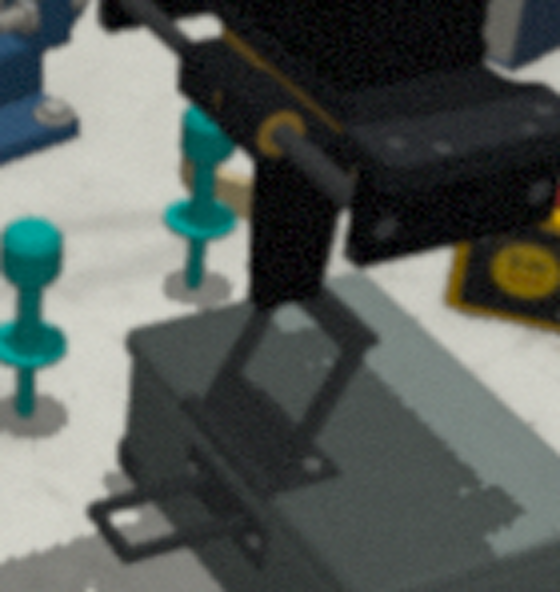

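Run:
```python
from h import *
s=grab('scene');t=grab('top')
np.set_printoptions(precision=1,suppress=True)
j=np.array([.222,.975,0]);k=np.array([.975,-.222,0]);T=np.array([.486,-.041,.1345])
for a in(-.09,.09):
  for b in(-.0375,.0375):
    p=T+a*j+b*k+[0,0,.07]; print(a,b,'scene',proj(s,p)[0],'top',proj(t,p)[0])
for a in(-.012,.012):
  for b in(-.01,.01):
    p=T+a*j+b*k+[0,0,-.008]; print('fingertip',a,b,'scene',proj(s,p)[0])
np.set_printoptions(precision=4)
print(onz(s,(402,212),.127))
cv2.imwrite('pics/c6.png',np.vstack([s['frame'][40:300,250:570],t['frame'][60:300,250:570]]))
```

```text
-0.09 -0.0375 scene [416.2 225.2] top [468.4 222.8]
-0.09 0.0375 scene [469.8 209.9] top [475.9 181.8]
0.09 -0.0375 scene [347.4 149.9] top [367.9 199.2]
0.09 0.0375 scene [394.  140.1] top [377.  158.6]
fingertip -0.012 -0.01 scene [395.8 231.4]
fingertip -0.012 0.01 scene [408.4 227.8]
fingertip 0.012 -0.01 scene [387.1 221.2]
fingertip 0.012 0.01 scene [399.5 217.7]
[ 0.51   -0.0243  0.127 ]
```

View pics/c6.png

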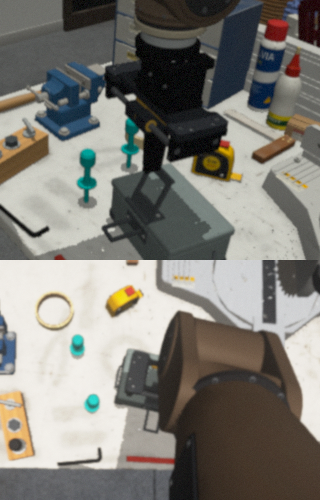

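Run:
```python
from h import *
s=grab('scene');t=grab('top')
c=lambda im,x,y,w,h,k:cv2.resize(im[y:y+h,x:x+w],None,fx=k,fy=k,interpolation=cv2.INTER_CUBIC)
a=np.hstack([c(s['frame'],350,90,130,130,4)[:,:], c(t['frame'],365,140,40,130,4)])
g=(255*(a/255.)**.45).astype(np.uint8)
cv2.imwrite('pics/c7.png',g)
```

```text
(no output)
```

View pics/c7.png

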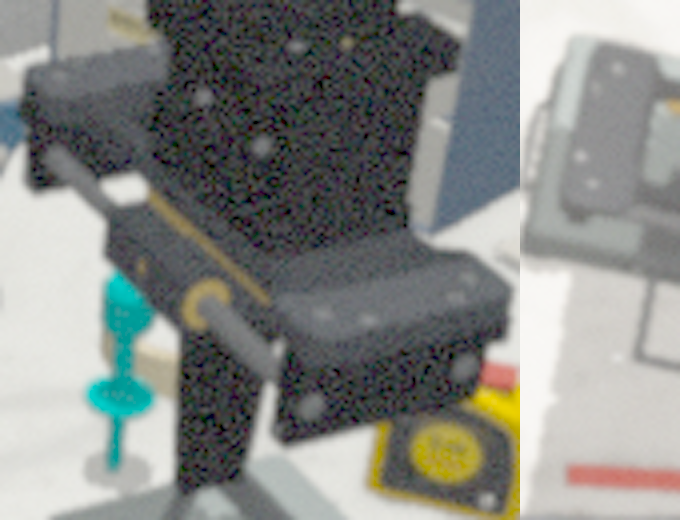

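Run:
```python
from h import *
s=grab('scene');t=grab('top')
np.set_printoptions(precision=4,suppress=True)
for v in (108,112,116): print(v,tri(t,(375.5,192.5),s,(357,v)))
o=robot.get_obs(); T=o['eef_pos']; print(T)
j=np.array([.222,.975,0]);k=np.array([.975,-.222,0])
for v in(108,112): 
  p=tri(t,(375.5,192.5),s,(357,v))[0]-T; print(p@j,p@k,p[2])
# fingertip bottom corner candidates: lowest-left (180,490)/4, lowest-right (245,480)/4
for uv in [(350+178/4,90+488/4),(350+242/4,90+482/4)]:
  for z in (.127,.145,.15): q=onz(s,uv,z)-T; print(uv,z,q@j,q@k)
```

```text
108 (array([0.4726, 0.0483, 0.2701]), np.float64(0.006559120424243499))
112 (array([0.4732, 0.0478, 0.2644]), np.float64(0.005612045109339306))
116 (array([0.4738, 0.0474, 0.2586]), np.float64(0.0046563757337655075))
[ 0.488  -0.0416  0.1335]
0.08425328231152923 -0.03495779501717336 0.13655858469347812
0.08394281102275833 -0.034257002675421915 0.13083896622978677
(394.5, 212.0) 0.127 0.025870296375522243 0.007695092338827927
(394.5, 212.0) 0.145 0.006168088545603605 -0.005714356084272085
(394.5, 212.0) 0.15 0.0006952530372928696 -0.009439202868466603
(410.5, 210.5) 0.127 0.020131525771111006 0.030807303613565807
(410.5, 210.5) 0.145 0.0006665023310942547 0.01644262346779194
(410.5, 210.5) 0.15 -0.0047404486244659386 0.01245243453841035
```

The picture shows the shut fingers' tips at about z 0.145 (scene (402,212)). That is roughly 18 mm above the 0.127 I expected, so they skimmed over the leaf's top bar. I'll back off, go lower and push again.

>>> move_arm --steps '[[1, [0, 0, 0.02], 0], [1, [0.02, -0.004, 0.025], 0], [1, [0.045, -0.009, 0.02], 0], [1, [0.055, -0.011, 0], 0], [1, [0.055, -0.011, -0.018], 0]]'

```text
time_s: 7.1
eef_pos: [0.5452, -0.0532, 0.1153]
ee_rot: [0.176, 1.561, -0.176]
ft_force: [-0.6, 0.1, -0.8]
gripper_width: 0.0006
```

>>> move_arm --steps '[[1, [0, 0, 0], 0], [1, [-0.01, 0.002, 0], 0], [1, [-0.02, 0.004, 0], 0], [1, [-0.03, 0.006, 0], 0], [1, [-0.04, 0.008, 0], 0]]'

```text
time_s: 7.52
eef_pos: [0.5015, -0.0443, 0.1167]
ee_rot: [0.176, 1.562, -0.176]
ft_force: [1.2, -0.8, 0.1]
gripper_width: -0.0
```

>>> move_arm --steps '[[1, [-0.01, 0.002, 0], 0], [1, [-0.02, 0.004, 0], 0], [1, [-0.03, 0.006, 0], 0], [1, [-0.04, 0.008, 0], 0], [1, [-0.05, 0.01, 0], 0]]'

```text
time_s: 7.93
eef_pos: [0.4516, -0.0343, 0.1158]
ee_rot: [0.176, 1.563, -0.176]
ft_force: [0.0, -0.2, 0.2]
gripper_width: 0.0003
```

>>> move_arm --steps '[[1, [-0.008, 0.0016, 0], 0], [1, [-0.016, 0.003, 0], 0], [1, [-0.016, 0.003, 0], 0], [1, [-0.016, 0.003, 0], 0], [1, [-0.016, 0.003, 0], 0]]'

```text
time_s: 8.35
eef_pos: [0.4372, -0.0317, 0.1157]
ee_rot: [0.176, 1.563, -0.176]
ft_force: [-0.2, -0.2, 0.0]
gripper_width: 0.0005
```

Run:
```python
from h import *
s=grab('scene')['frame'];cv2.imwrite('pics/c8.png',cv2.resize(s[90:320,300:480],None,fx=2.6,fy=2.6,interpolation=cv2.INTER_CUBIC))
```

```text
(no output)
```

View pics/c8.png

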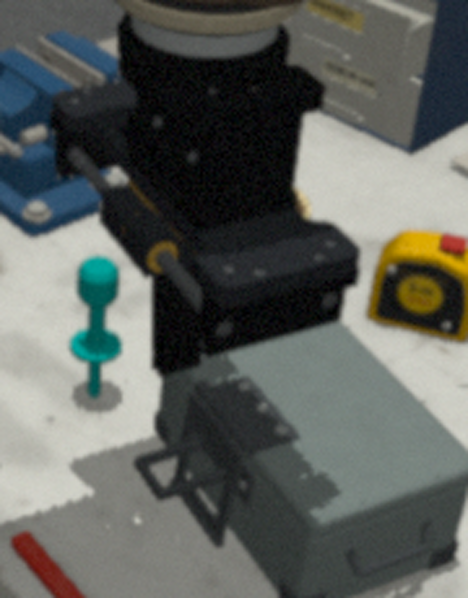

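The hasp now hangs shut over the staple (crop (215,480)). Next I check the fingertip height offset against this view.

Run:
```python
from h import *
s=grab('scene');t=grab('top')
j=np.array([.222,.975,0]);k=np.array([.975,-.222,0])
T=robot.get_obs()['eef_pos'];print(T)
for z in(.108,.12,.13,.14,.15):
  print(z,[proj(s,[*(T+a*j+b*k)[:2],z])[0].round(1) for a,b in((.012,-.01),(-.012,-.01),(-.012,.01),(.012,.01))])
f=s['frame'].max(2)
for v in range(218,242,2): print(v,f[v,354:384:2])
```

```text
[ 0.43707342 -0.03165712  0.11558936]
0.108 [array([354.9, 241. ]), array([362.8, 251.9]), array([376. , 248.1]), array([367.8, 237.4])]
0.12 [array([355.4, 234.4]), array([363.4, 245.2]), array([376.7, 241.4]), array([368.4, 230.8])]
0.13 [array([355.8, 228.7]), array([363.9, 239.4]), array([377.3, 235.7]), array([368.9, 225.1])]
0.14 [array([356.1, 222.9]), array([364.3, 233.6]), array([377.8, 229.9]), array([369.4, 219.4])]
0.15 [array([356.5, 217.1]), array([364.8, 227.7]), array([378.5, 224. ]), array([369.9, 213.5])]
218 [203 206 123  24   0   9  14  13  14   7   7  15  16   6  17]
220 [208 206 120   5   0  13   7   5   3  10  13  20  13  14  11]
222 [207 208 123  21  13   9  14   9  16  12  14  15  28  15  10]
224 [208 208 130  24   2   9  10   7   5  10   7  14  20  12  12]
226 [208 208 138  23  17  15  12  16  19   8   7  30  59  36  47]
228 [207 208 126  28   8  12  13   7  20   3  16  31  76  75  77]
230 [208 206 122  19  10  15   5   9  19  16  26  48  77  81  75]
232 [206 203 173 102  17  20  20  25  38  56  68  75  79  80  79]
234 [204 204 202 164  65  37  47  57  56  64  75  77  76  79  79]
236 [206 204 203 201 115  56  55  56  55  57  66  63  60  74  79]
238 [204 204 204 201 110  52  54  59  56  59  54  47  45  55  67]
240 [209 207 206 195  96  51  54  54  56  55  53  39  39  47  43]
```

>>> move_arm --steps '[[1, [0, 0, 0.03], 0], [1, [0, 0, 0.06], 0], [-1, [-0.005, 0.03, 0.08], 0], [-1, [-0.011, 0.068, 0.085], 0], [-1, [-0.017, 0.108, 0.085], 0]]'

```text
time_s: 8.92
eef_pos: [0.4204, 0.0771, 0.2023]
ee_rot: [0.178, 1.56, -0.177]
ft_force: [1.1, 1.0, 0.8]
gripper_width: 0.0151
```

>>> move_arm --steps '[[-1, [-0.006, 0.04, 0], 0], [-1, [-0.012, 0.08, 0], 0], [-1, [-0.018, 0.12, 0], 0], [-1, [-0.024, 0.155, 0], 0], [-1, [-0.026, 0.17, 0], 0]]'

```text
time_s: 9.33
eef_pos: [0.3929, 0.2498, 0.2006]
ee_rot: [0.174, 1.564, -0.173]
ft_force: [1.3, -0.7, 0.5]
gripper_width: 0.0481
```

>>> move_arm --steps '[[-1, [0, 0, -0.02], 0], [-1, [0, 0, -0.04], 0], [-1, [0, 0, -0.06], 0], [-1, [0, 0, -0.075], 0], [-1, [0, 0, -0.075], 0]]'

```text
time_s: 9.75
eef_pos: [0.3927, 0.246, 0.1233]
ee_rot: [0.174, 1.567, -0.177]
ft_force: [-0.9, -0.6, 0.6]
gripper_width: 0.0817
```

Run:
```python
from h import *
s=grab('scene');t=grab('top')
o=robot.get_obs();T=o['eef_pos'];w=o['gripper_width'];print(o['time_s'],T,w,o['ft_force'])
j=np.array([.222,.975,0]);k=np.array([.975,-.222,0])
for z in(-.008,.012,.022):
  print(z,[proj(s,T+a*j+b*k+[0,0,z])[0].round(1) for a in(-w/2-.012,-w/2,w/2,w/2+.012) for b in(-.01,.01)])
f=(255*(s['frame'][70:230,170:330]/255.)**.5).astype(np.uint8)
g=(255*(t['frame'][170:290,220:320]/255.)**.5).astype(np.uint8)
a=cv2.resize(f,None,fx=3,fy=3,interpolation=cv2.INTER_CUBIC);b=cv2.resize(g,(300,480))
cv2.imwrite('pics/c9.png',np.hstack([a,b[:480]]))
```

```text
9.85 [0.39381947 0.24649965 0.12569803] 0.0894471931233097 [ 0.20807252 -0.0639988   0.54008669]
-0.008 [array([242.2, 178.7]), array([254.3, 176.1]), array([240.1, 174.9]), array([252.1, 172.3]), array([226.1, 148.6]), array([237.3, 146.4]), array([224.4, 145.4]), array([235.4, 143.2])]
0.012 [array([241.2, 168.1]), array([253.5, 165.5]), array([239.1, 164.3]), array([251.3, 161.8]), array([225. , 138.5]), array([236.3, 136.4]), array([223.3, 135.4]), array([234.5, 133.2])]
0.022 [array([240.7, 162.7]), array([253.1, 160.1]), array([238.6, 158.9]), array([250.9, 156.4]), array([224.4, 133.4]), array([235.8, 131.2]), array([222.7, 130.3]), array([234. , 128.2])]
```

View pics/c9.png

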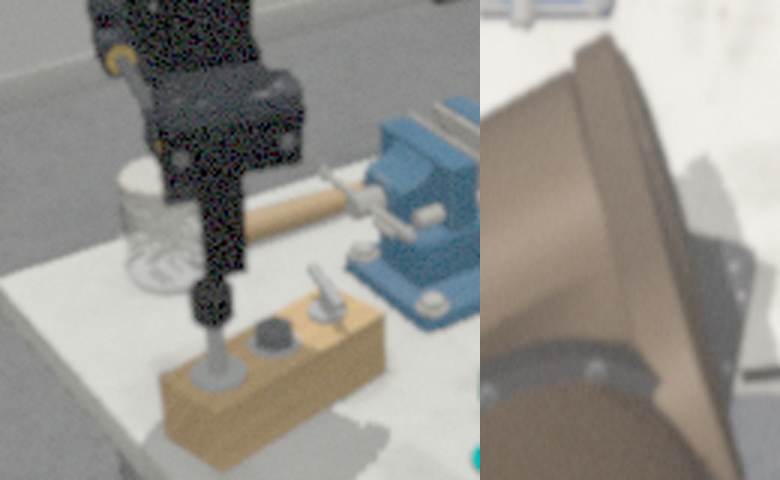

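In this view the near finger's tip bottom is at scene (238..251,161). That matches a tip about 22 mm above the TCP, so the tips sit about 30 mm higher than stated. I'll descend in stages and track the finger edge numerically.

>>> move_arm --steps '[[-1, [0, 0, -0.01], 0], [-1, [0, 0, -0.02], 0], [-1, [0, 0, -0.03], 0], [-1, [0, 0, -0.04], 0], [-1, [0, 0, -0.04], 0]]'

```text
time_s: 10.27
eef_pos: [0.3938, 0.2464, 0.0855]
ee_rot: [0.176, 1.564, -0.176]
ft_force: [-0.1, 0.3, -0.7]
gripper_width: 0.0951
```

```bash
cat > tip.py <<'E'
from h import *
s=grab('scene');o=robot.get_obs();T=o['eef_pos'];w=o['gripper_width'];print(o['time_s'],T,w,o['ft_force'])
j=np.array([.222,.975,0]);k=np.array([.975,-.222,0])
for z in(-.008,.002,.012,.022):
  print(z,[proj(s,T+a*j+b*k+[0,0,z])[0].round(1) for a in(-w/2-.012,-w/2) for b in(-.01,.01)])
f=s['frame'].max(2)
for v in range(150,200,2): print(v,f[v,230:260:2])
E
python3 tip.py
```

```text
10.3167 [0.39396783 0.246515   0.08615696] 0.0948234157478905 [0.10993149 0.22451276 0.47800197]
-0.008 [array([244.6, 199.8]), array([256.4, 197. ]), array([242.6, 195.8]), array([254.3, 193.1])]
0.002 [array([244.2, 194.8]), array([256., 192.]), array([242.1, 190.8]), array([253.9, 188.1])]
0.012 [array([243.7, 189.7]), array([255.7, 187. ]), array([241.6, 185.7]), array([253.5, 183.1])]
0.022 [array([243.2, 184.6]), array([255.3, 181.9]), array([241.1, 180.6]), array([253.1, 178. ])]
150 [ 8 14 14 11 19 17 13 14  6  0 11 16 31 70 90]
152 [ 17  17  22  19  21  20  11   5   6  15   0  10  63 134 156]
154 [ 42  56  68  76  54  12   9  12  15   0  21   3  81 170 174]
156 [114 107 102 115  87  22   2   8  14  14  10  15  86 177 179]
158 [138 128  97  93  86  28   5  10   2  15  19   5  81 172 178]
160 [134 150 131 118  98  36  12  10   5  12  15  12  80 173 179]
162 [149 149 131  92  39   0   7   8  13   2  12  15  75 173 179]
164 [147 132  72  19  19  18  12  16   8  11   5  19  69 164 180]
166 [116  93  34  16  19  15   1  16  16   4  11  11  59 169 184]
168 [141 110  21  19  19  15 
[... 326 characters left out ...]
 19   9  17  11  15   4  12   9  38  42]
180 [185 185 183 172 114  55  11   2   9   5  14   7  17  32  41]
182 [184 182 183 182 133  66  26  10  14  11  25  33  38  34  39]
184 [180 177 174 173 137  74  35  33  54  76  86  91  77  39  35]
186 [174 170 171 166 128  76  73  68  97 106 106  99  82  68  49]
188 [164 168 153 129  95  71  73  68  91 102 109 103  94  84  81]
190 [151 129 110  92  85  76  79  70  83  88  91 105 108 110 103]
192 [114  99  90  91  85  75  73  69  82  88  93 104 107 108 101]
194 [103 101  90  87  88  76  77  77  84  88  89  91 100 100 100]
196 [100 105  86  84  90  85  87  90  88  88  78  88 101 103 102]
198 [108 107  88  82  84  91  88  89  83  81  85 100 100  96  89]
```

>>> move_arm --steps '[[-1, [0, 0, -0.007], 0], [-1, [0, 0, -0.014], 0], [-1, [0, 0, -0.021], 0], [-1, [0, 0, -0.028], 0], [-1, [0, 0, -0.028], 0]]'

```text
time_s: 10.73
eef_pos: [0.3932, 0.2462, 0.0564]
ee_rot: [0.175, 1.565, -0.177]
ft_force: [-0.1, 0.1, -0.4]
gripper_width: 0.0956
```

```bash
python3 tip.py
```

```text
10.7833 [0.39332884 0.24626622 0.05694478] 0.09520353258874568 [-0.22827478 -0.03993825 -0.40139197]
-0.008 [array([245.7, 214.2]), array([257.3, 211.4]), array([243.7, 210.2]), array([255.2, 207.4])]
0.002 [array([245.3, 209.4]), array([256.9, 206.7]), array([243.3, 205.4]), array([254.8, 202.7])]
0.012 [array([244.8, 204.6]), array([256.5, 201.8]), array([242.8, 200.5]), array([254.4, 197.8])]
0.022 [array([244.4, 199.6]), array([256.2, 196.9]), array([242.3, 195.6]), array([254., 193.])]
150 [22 24 18 21 21 20 14 20 20 20 23 21 16 20 17]
152 [25 21 25 20 22 27 24 16 21 19 19 17 16 12 11]
154 [24 27 18 21 11 22  5 16 11  8  7  8  8 15  9]
156 [ 7 14 17 17 14  8 20  6  5 10 16  8  6  5 11]
158 [18  6  0 19  9 10 12 12 16  8  7  0  6 13  4]
160 [11 10 14 15 20 14 16 10  0 17  9  9  9 15  9]
162 [ 0 24 40 37 10 12 16 12 10  3 10 18  9 11 11]
164 [13 33 40 26 16  5 14  9 10  6  4 17  1 16  8]
166 [ 12  24  25  20  15  13   1  17   3  11  13  16  12  71 117]
168 [ 15  11  20  16  14  15   9   0  16  15  21  12  33 150 184]
170 [ 74  23  12  13   9  14   8  17   1  18  12  11  30 157 184
[... 225 characters left out ...]
 15  12   6  10  10   3  13  12  32  45]
180 [186 182 183 174 114  49  15  10   1  11   9   8  10  32  41]
182 [184 183 183 180 132  64  19   6  11  17  13   4   5  23  36]
184 [183 179 175 174 137  73  21  15   4  22  11  12   8  21  38]
186 [172 172 169 164 130  69  19  11  12   5   9  12  11  36  51]
188 [164 165 154 130  96  72  32  13   9  13  15  14  14  46  80]
190 [151 134 110  93  86  69  36  18  12   6  13   0   6  60 105]
192 [113 102  93  91  81  71  45  18  11  11  15   5  18  63 101]
194 [ 98  99  88  89  88  80  49  17  10  15  10   0  14  60 100]
196 [103 100  85  87  90  88  62  12   8  15  15  13  24  59  99]
198 [108 108  90  81  86  90  64  25  24  42  59  74  84  95  89]
```

>>> move_arm --steps '[[1, [0, 0, 0], 0], [1, [0, 0, 0], 0], [1, [0, 0, 0], 0], [1, [0, 0, 0], 0], [1, [0, 0, 0], 0]]'

```text
time_s: 11.2
eef_pos: [0.3938, 0.2465, 0.0579]
ee_rot: [0.176, 1.563, -0.175]
ft_force: [0.5, 0.2, -0.6]
gripper_width: 0.0673
```

>>> move_arm --steps '[[1, [0, 0, 0], 0], [1, [0, 0, 0], 0], [1, [0, 0, 0], 0], [1, [0, 0, 0], 0], [1, [0, 0, 0], 0]]'

```text
time_s: 11.62
eef_pos: [0.3937, 0.2465, 0.0577]
ee_rot: [0.176, 1.564, -0.176]
ft_force: [-1.0, 0.3, 0.2]
gripper_width: 0.0342
```

>>> move_arm --steps '[[1, [0, 0, 0], 0], [1, [0, 0, 0], 0], [1, [0, 0, 0], 0], [1, [0, 0, 0], 0], [1, [0, 0, 0], 0]]'

```text
time_s: 12.03
eef_pos: [0.3937, 0.2464, 0.0576]
ee_rot: [0.176, 1.564, -0.176]
ft_force: [0.3, 0.2, -0.7]
gripper_width: 0.0251
```

>>> move_arm --steps '[[1, [0, 0, 0.02], 0], [1, [0, 0, 0.045], 0], [1, [0, 0, 0.075], 0], [1, [0, 0, 0.11], 0], [1, [0, 0, 0.14], 0]]'

```text
time_s: 12.45
eef_pos: [0.3934, 0.2463, 0.1996]
ee_rot: [0.176, 1.563, -0.176]
ft_force: [1.8, 0.6, -0.8]
gripper_width: 0.0253
```

```bash
cat > m.py <<'E'
from h import *
np.set_printoptions(precision=4,suppress=True)
s=grab('scene');o=robot.get_obs();T=o['eef_pos'];print(o['time_s'],T,o['gripper_width'],o['ft_force'])
P=T+[0,0,.045-.0577]
print('pred collar',proj(s,P)[0],'shank bottom',proj(s,P-[0,0,.04])[0])
u,v=proj(s,P-[0,0,.02])[0].astype(int)
f=s['frame'].max(2)
for r in range(v-24,v+26,2): print(r,u-15,f[r,u-15:u+17:2])
E
python3 m.py
```

```text
12.5 [0.3953 0.2472 0.2044] 0.024740748697588574 [0.891  1.0517 4.5913]
pred collar [235.5115 120.0247] shank bottom [237.5383 141.8817]
107 221 [76 79 77 75 26 14 16 17 16 10 12 30 69 72 67 73]
109 221 [75 77 72 77 53 11 13  8  8 23 22 44 72 76 74 77]
111 221 [78 76 72 76 58 33 37 44 50 64 70 75 75 78 75 76]
113 221 [76 78 78 78 71 62 68 68 67 77 75 77 73 73 75 72]
115 221 [76 79 78 76 74 61 68 70 69 71 77 77 74 74 74 78]
117 221 [76 75 78 76 78 74 71 72 65 75 75 74 80 78 79 74]
119 221 [77 74 75 78 87 80 69 69 65 76 85 87 79 79 76 72]
121 221 [109 113  99  86  87  84  76  72  70  80  85  85  82  73  70  73]
123 221 [162 163 133  85  86  85  86  83  83  84  88  86  71  78  70  70]
125 221 [167 162 147  90  82  86  89  87  84  85  82  70  66  72  75  69]
127 221 [168 169 164 149 115 105  90  78  75  71  68  70  73  75  75  70]
129 221 [163 168 169 170 167 161 132  80  73  70  75  78  72  70  75  74]
131 221 [163 165 167 166 164 159 120  75  70  71  75  72  73  73  72  71]
133 221 [154 163 167 149 125 111  81  72  73  68  71  73  72  71  71  67]
135 221 [104 107 110  96  88  84  80  73  75  57  70  75  71  69  69  82]
137 221 [ 89  93  88  88  84  86  77  75  74  60  71  81  86 117 136 167]
139 221 [ 93  90  92  92  88  98  87  74  75  73 122 152 169 175 173 169]
141 221 [ 91  92  95  97  96  97  90  76  76  89 167 178 170 161 151 148]
143 221 [ 96  96 101 103  97  99 118  93  75  83 145 143 148 146 146 145]
145 221 [ 94  98  97  99  97 105 110 122 105  88  99 135 146 145 138 133]
147 221 [ 90  91  92  98 102 108 111 114 125 100  87 133 132 121 113 102]
149 221 [ 97  97  99  98 101 100 100  92 110 106  68  96 100  90  81  75]
151 221 [121 114 104  98  97 110 110 104 108 118  76  69  77  71  70  70]
153 221 [119 105  98  99 111 110 109 111 112 123 123  86  84  91 106 125]
155 221 [102 106 122 115 127 123 109 107 106 113 148 141 137 149 161 163]
```

Run:
```python
from h import *
np.set_printoptions(linewidth=200)
s=grab('scene');t=grab('top')
f=t['frame'].max(2);print('top cols',list(range(388,414)))
for v in range(208,238): print(v,f[v,388:414])
g=s['frame'].max(2);print('scene cols 348..')
for v in range(256,288): print(v,g[v,348:388:1])
```

```text
top cols [388, 389, 390, 391, 392, 393, 394, 395, 396, 397, 398, 399, 400, 401, 402, 403, 404, 405, 406, 407, 408, 409, 410, 411, 412, 413]
208 [160 121  87  69  67  70  80  82  75  75  75  74  73  73  74  81  79  81  80  83  79  83  86  86  87  84]
209 [188 141 101  74  61  61  69  73  71  72  76  75  71  73  79  83  79  79  74  79  80  80  79  80  83  77]
210 [182 134  89  64  54  54  69  78  73  72  73  74  68  74  76  81  79  78  81  84  85  83  80  79  78  74]
211 [169 113  68  61  55  59  79  90  86  82  83  89  92  92  86  86  75  76  76  81  80  78  76  83  82  77]
212 [150  97  68  59  59  61  73  82  87  87  93 104 115 115 117 108  97  92  85  85  80  73  70  76  80  76]
213 [161 124  94  80  72  70  68  72  79  82  87  97 107 116 123 122 118 118 115 118 115  96  71  68  65  65]
214 [202 180 158 141 115 100  86  81  84  87  79  83  87  95 104 104 106 112 115 130 135 113  83  71  61  53]
215 [224 215 208 192 169 137 115  97  90  95  94  86  86  83  82  80  84  92  94 103 111 101  86  73  59  54]
216 [229 229 226 215 188 158 137 117 104 111 130 134 126 108 104  96  88  81  78
[... 6968 characters left out ...]
 37  49  57  57  49  47  46  43  35]
284 [179 178 176 173 174 174 172 173 172 170 172 172 175 173 175 177 178 178 178 175 176 169 157 131 113 106  99  76  56  56  40  36  36  50  57  55  50  44  36  30]
285 [178 177 178 174 173 178 173 172 172 173 174 172 175 175 175 179 178 177 178 177 177 175 169 153 122 112 107  94  73  55  53  49  41  41  56  55  45  41  34  31]
286 [177 175 177 171 173 171 173 174 175 175 174 171 172 172 176 179 179 179 176 179 176 175 167 155 124 112 111 108  91  62  53  55  42  38  40  48  44  40  36  25]
287 [176 177 173 172 162 158 170 174 175 175 175 175 173 174 174 175 175 176 172 173 172 161 139 128 115 111 112 110 102  76  59  57  53  34  35  33  41  38  32  34]
```

Run:
```python
from h import *
np.set_printoptions(precision=4,suppress=True)
s=grab('scene');t=grab('top');k=np.array([.98,-.199,0])
a=(400.6,230.8)
print(onz(t,a,.057)+.014*k,onz(s,(357,274),.057)+.014*k,[tri(t,a,s,(357+i,274+i*1.4))[0]+.014*k for i in(-1,0,1)])
l=[onz(t,p,.057) for p in((394.9,221),(394.1,226),(408.4,221),(407.4,226))];m=(l[0]+l[2])/2;n=(l[1]+l[3])/2
print('mid',m,n,l[2]-l[0])
```

```text
[ 0.4408 -0.0318  0.057 ] [ 0.4405 -0.0334  0.057 ] [array([ 0.4405, -0.0314,  0.0582]), array([ 0.4412, -0.0322,  0.0556]), array([ 0.4419, -0.033 ,  0.053 ])]
mid [ 0.4476 -0.0315  0.057 ] [ 0.4371 -0.0295  0.057 ] [ 0.0003 -0.0283  0.    ]
```

>>> move_arm --steps '[[1, [0.005, -0.03, 0], 0], [1, [0.011, -0.065, 0], 0], [1, [0.017, -0.1, 0], 0], [1, [0.023, -0.135, 0], 0], [1, [0.029, -0.17, 0], 0]]'

```text
time_s: 13.12
eef_pos: [0.4219, 0.0749, 0.1962]
ee_rot: [0.175, 1.567, -0.176]
ft_force: [1.1, -0.3, -0.3]
gripper_width: 0.0255
```

>>> move_arm --steps '[[1, [0.006, -0.035, 0], 0], [1, [0.011, -0.065, 0], 0], [1, [0.015, -0.09, 0], 0], [1, [0.018, -0.1085, 0], 0], [1, [0.018, -0.1085, 0], 0]]'

```text
time_s: 13.53
eef_pos: [0.4407, -0.0346, 0.1961]
ee_rot: [0.178, 1.566, -0.178]
ft_force: [-0.4, -0.0, -1.4]
gripper_width: 0.0249
```

>>> move_arm --steps '[[1, [0, 0, -0.01], 0], [1, [0, 0, -0.02], 0], [1, [0, 0, -0.03], 0], [1, [0, 0, -0.03], 0], [1, [0, 0, -0.03], 0]]'

```text
time_s: 13.95
eef_pos: [0.4401, -0.0315, 0.1667]
ee_rot: [0.176, 1.566, -0.175]
ft_force: [-0.0, 0.2, -0.8]
gripper_width: 0.025
```

```bash
cat >> m.py <<'E'
E
sed -i 's/range(v-24,v+26,2)/range(v-30,v+34,2)/' m.py; python3 m.py
```

```text
14.0 [ 0.4404 -0.0316  0.1673] 0.025177025567127555 [-0.6092  0.7413 -0.3569]
pred collar [369.5914 216.8324] shank bottom [367.558  239.9342]
198 353 [197 198 193 194 195 193 192 154  58  23   7  22   6   6  21   4]
200 353 [198 195 194 193 193 186 183 140  54  14   9   7  15   7   6  12]
202 353 [191 189 188 188 183 186 182 122  44   6  15  17  10   8  15   9]
204 353 [182 186 183 184 187 186 189 121  42  10  17  17   9  16  24  49]
206 353 [183 188 189 191 190 189 178 106  37  13  24  36  49  69  98 117]
208 353 [194 198 197 189 158 125 108  79  55  57  67  85  95 108 125 122]
210 353 [198 197 198 143 104 100  94  75  79  81  82  92 103 109 122 124]
212 353 [204 201 179 108 100  99  95  77  78  79  82  92 100 100 112 132]
214 353 [208 206 146 101  95 103  91  76  82  82  78  96 100 102 100 125]
216 353 [201 205 150  97  98  97  94  92  89  86  92  99 104 100  99 118]
218 353 [202 203 188 102  99  96  96  98  99  99 101 104 101 101 100 124]
220 353 [208 207 198 141  89  96  98  97  97  99 104 100 100  97 101 125]
222 353 [206 208 204 189 120  81  90  94  99 101 100  98  93 101 122 
[... 710 characters left out ...]
4  56  54  46  43  41  45  47  45]
244 353 [204 204 205 204 134  52  52  53  52  54  33  37  49  40  47  47]
246 353 [203 202 201 200 123  54  54  54  55  55  30  38  44  42  36  48]
248 353 [203 202 205 171  78  56  53  56  52  54  36  38  36  42  39  38]
250 353 [204 205 202 129  48  54  54  57  54  45  36  24  32  39  39  40]
252 353 [202 204 201 119  41  51  56  57  50  50  36  33  40  38  35  41]
254 353 [203 200 202 119  30  38  54  51  53  49  34  35  32  30  32  38]
256 353 [202 201 198 155  49  35  48  56  55  47  37  37  35  38  41  28]
258 353 [194 190 158 130  80  38  53  56  54  46  40  40  40  38  33  34]
260 353 [135 129 122 123 117  67  52  45  45  46  48  46  44  39  33  35]
```

>>> move_arm --steps '[[1, [0.0005, 0, -0.012], 0], [1, [0.0005, 0, -0.024], 0], [1, [0.0005, 0, -0.036], 0], [1, [0.0005, 0, -0.048], 0], [1, [0.0005, 0, -0.052], 0]]'

```text
time_s: 14.42
eef_pos: [0.4408, -0.0318, 0.1148]
ee_rot: [0.176, 1.565, -0.175]
ft_force: [0.0, -0.7, -0.5]
gripper_width: 0.0249
```

>>> move_arm --steps '[[1, [0, 0, -0.006], 0], [1, [0, 0, -0.012], 0], [1, [0, 0, -0.018], 0], [1, [0, 0, -0.024], 0], [1, [0, 0, -0.03], 0]]'

```text
time_s: 14.83
eef_pos: [0.4413, -0.0321, 0.0853]
ee_rot: [0.176, 1.563, -0.176]
ft_force: [-0.0, 0.7, -1.1]
gripper_width: 0.0248
```

```bash
python3 m.py
```

```text
14.8833 [ 0.4409 -0.032   0.0844] 0.02506954025294931 [-1.2988 -0.7264 -1.8807]
pred collar [365.8926 262.9862] shank bottom [364.089 283.006]
243 349 [203 208 210 200 173 172 131  36  16   7  10  15  12   2  21  26]
245 349 [208 207 209 211 210 206 133  50  42  13   0  16  18  13  15  12]
247 349 [207 209 208 207 206 196 104  59  59  23  15  19  13  11   8   9]
249 349 [206 209 211 208 209 149  61  57  67  18  10  13  19  17  13  10]
251 349 [205 207 209 209 208 128  44  63  62   9  20  15   1   9  11  20]
253 349 [205 207 209 207 198 134  85  93  61  10  14  17  20  26  27  25]
255 349 [206 208 208 197 150 110 101  93  61  27  44  59  85  79  45  32]
257 349 [207 208 206 177 107 105 104  86  73  70  78  84 101 100  84  37]
259 349 [195 171 161 114 107 103 100  86  83  85  81  88 102 104 103  53]
261 349 [139 126 127 103 101 103 100  92  85  85  88  97 106 105 103  62]
263 349 [131 129 127 107  97  99 101  97  96  97  99 101 103 103  99  50]
265 349 [127 123  90  62  70  93 103 100 102 101 105 105 100 101  84  54]
267 349 [130  98  50  50  50  82  92  94  98  98 101 105 100  88  61 
[... 710 characters left out ...]
8 128 128 129 129 129 129  90  49]
289 349 [123 151 165 127 131 129 128 126 126 130 128 132 128 131 129  78]
291 349 [127 131 153 128 129 129 129 129 128 130 127 128 130 129 128 114]
293 349 [126 122 123 126 127 128 131 129 129 132 129 128 130 127 126 119]
295 349 [126 126 129 125 129 128 130 132 128 129 129 127 130 130 127 127]
297 349 [125 128 126 127 130 130 132 128 126 133 134 128 130 129 130 130]
299 349 [128 127 126 126 134 134 131 132 132 128 131 131 129 129 131 130]
301 349 [128 128 132 128 132 132 131 131 130 129 129 128 130 129 130 127]
303 349 [128 130 130 132 132 130 127 129 130 133 128 128 132 133 132 130]
305 349 [129 128 130 128 129 128 130 130 131 130 129 130 126 128 132 129]
```

>>> move_arm --steps '[[1, [0, 0, -0.004], 0], [1, [0, 0, -0.008], 0], [1, [0, 0, -0.012], 0], [1, [0, 0, -0.012], 0], [1, [0, 0, -0.012], 0]]'

```text
time_s: 15.3
eef_pos: [0.4411, -0.032, 0.0735]
ee_rot: [0.176, 1.564, -0.176]
ft_force: [0.7, 0.2, -1.4]
gripper_width: 0.0251
```

```bash
python3 m.py|head -30
```

```text
15.35 [ 0.4412 -0.0321  0.0737] 0.02513731675315113 [-0.3329  0.0542 -1.523 ]
pred collar [365.6169 268.4216] shank bottom [363.8355 288.0817]
248 349 [209 210 209 142  78  66  20  22  19   9   8  13   9  16  24  14]
250 349 [207 212 210 204 193 125  44  27   6  12   9  17  14  12  29  22]
252 349 [208 211 209 209 207 120  41  48  42  18  14  13  12  22  21  15]
254 349 [204 207 208 208 211 127  32  42  52  11  14  14  16  15  18   8]
256 349 [208 208 206 205 200 162  47  49  54  11  13  16  15  13  15   8]
258 349 [205 197 170 163 138 129  91  70  44  22  14  13  11  15  16  20]
260 349 [156 136 130 127 118 107 101  82  39  15  10  26  41  37  32  37]
262 349 [130 132 128 119 104 103 104  81  52  45  62  86  97  89  55  38]
264 349 [130 128 117 104 103 103 103  76  82  83  79  99 103 105  82  43]
266 349 [127 111  64  93 101  99 103  83  82  88  82 100 103 105  95  62]
268 349 [129  94  45  82 101 104 101  94  89  92  94 106 107 106  96  62]
270 349 [128 115  51  57  90 102 105 100 102 101 101 103 103 101  88  59]
272 349 [127 128 106  47  69  93 100 101 105 104 104 106 104  91  60 
[... 414 characters left out ...]
3  88 103 129 131 128  89  47  40]
286 349 [130 130 132 128 126 126 111  85  92 117 131 130 132 130  72  43]
288 349 [128 141 144 129 127 130 127 112 106 128 130 131 132 134 114  59]
290 349 [128 149 183 129 129 128 132 129 126 129 130 131 132 127 134  97]
292 349 [124 123 130 126 127 130 128 131 133 130 130 128 129 133 125 118]
294 349 [125 125 126 124 127 128 132 132 131 130 129 127 129 129 129 120]
296 349 [127 125 123 129 131 131 131 130 130 135 135 130 131 130 130 128]
298 349 [128 126 127 129 130 131 130 128 133 133 131 130 132 132 131 127]
300 349 [129 126 130 130 130 132 130 133 132 129 130 130 133 131 133 128]
302 349 [124 130 130 132 130 132 132 131 133 130 133 131 129 131 134 130]
```

The shank now shows below the loop, at scene (364,282..288). I'll lower the last 2 mm and release.

>>> move_arm --steps '[[1, [0, 0, -0.001], 0], [1, [0, 0, -0.002], 0], [-1, [0, 0, -0.002], 0], [-1, [0, 0, -0.002], 0], [-1, [0, 0, -0.002], 0]]'

```text
time_s: 15.77
eef_pos: [0.4413, -0.0321, 0.0718]
ee_rot: [0.176, 1.563, -0.176]
ft_force: [-0.1, 0.0, 0.3]
gripper_width: 0.0399
```

>>> move_arm --steps '[[-1, [0, 0, 0], 0], [-1, [0, 0, 0], 0], [-1, [0, 0, 0], 0], [-1, [0, 0, 0], 0], [-1, [0, 0, 0], 0]]'

```text
time_s: 16.18
eef_pos: [0.4412, -0.0321, 0.0717]
ee_rot: [0.176, 1.564, -0.176]
ft_force: [-0.4, 0.4, 0.1]
gripper_width: 0.073
```

>>> move_arm --steps '[[-1, [0, 0, 0], 0], [-1, [0, 0, 0.015], 0], [-1, [0, 0, 0.035], 0], [-1, [0, 0, 0.06], 0], [-1, [0, 0, 0.09], 0]]'

```text
time_s: 16.6
eef_pos: [0.4405, -0.0319, 0.162]
ee_rot: [0.176, 1.566, -0.176]
ft_force: [-0.2, -0.5, -1.1]
gripper_width: 0.0951
```

>>> move_arm --steps '[[-1, [0, 0, 0.03], 0], [-1, [0, 0.03, 0.04], 0], [-1, [0, 0.07, 0.04], 0], [-1, [0, 0.11, 0.04], 0], [-1, [0, 0.15, 0.04], 0]]'

```text
time_s: 17.02
eef_pos: [0.4409, 0.1194, 0.2021]
ee_rot: [0.177, 1.563, -0.176]
ft_force: [0.3, -0.4, 0.5]
gripper_width: 0.0952
```

>>> move_arm --steps '[[-1, [0, 0.03, 0], 0], [-1, [0, 0.06, 0], 0], [-1, [0, 0.06, 0], 0], [-1, [0, 0.06, 0], 0], [-1, [0, 0.06, 0], 0]]'

```text
time_s: 17.43
eef_pos: [0.441, 0.1776, 0.2015]
ee_rot: [0.175, 1.564, -0.175]
ft_force: [-1.0, -0.2, 0.4]
gripper_width: 0.0951
```

Run:
```python
from h import *
s=grab('scene')['frame'];t=grab('top')['frame']
c=lambda im,x,y,w,h,k:cv2.resize(im[y:y+h,x:x+w],None,fx=k,fy=k,interpolation=cv2.INTER_CUBIC)
a=np.hstack([c(s,320,190,110,120,4),c(t,365,150,85,120,4)]);cv2.imwrite('pics/c12.png',(255*(a/255.)**.7).astype(np.uint8))
o=robot.get_obs();print(o['time_s'],o['eef_pos'],o['gripper_width'])
```

```text
17.5333 [0.44121231 0.1769881  0.20164633] 0.09517860459114424
```

View pics/c12.png

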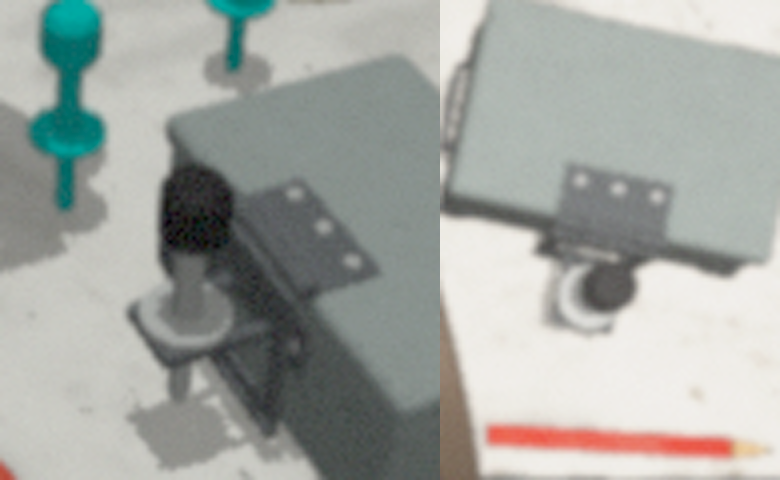

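The last picture shows the hasp hanging over the staple. The pin stands upright in the loop, with its collar flat on it at crop (185,312), the shank below at (180,385), and the gripper clear.

```bash
python3 -c "
from cell import robot
print(robot.finish_job())"
```

```text
the job is handed in; nothing more can be done
None
```

I swung the hasp forward and it dropped over the staple. I then took the black-knobbed pin from the stand, lowered it through the loop in front of the hasp, let go, moved the arm clear and handed the job in at about 17.5 s of the 51 s allowed.

- **Final check:** the last pictures from both cameras show the hasp hanging shut and the pin upright, with its collar on the loop and its shank below it. The gripper was open and well away. Wrist force readings between moves stayed under about 5 N.
- **What went wrong on the way:** the first push at the hasp did not shut it, and I stopped the second part-way. The pictures showed the fingertips about 30 mm higher than the stated geometry (about 22 mm above the reported TCP height), so they skimmed over the leaf. I used the measured offset for the third push and for the pin, and both worked.
- **Unexplained:** I did not find the cause of that height difference. All 12 allowed picture views were used.

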